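# Turn the casting mould heavy side down

### The job

The plaster mould is clamped in its turning cradle with the cast still inside, stuck to one wall where nobody can see it. Slide the black knob of the transport lock all the way out, away from the mould, to its end stop; then turn the mould by its crank, feel which side is the heavy one (the bearings are stiff, so it stays wherever it is left and never settles by itself), and bring that side straight down. Finish while still holding the crank grip in the fingers, keeping the mould still with its heavy side down, so that I can undo the clamp without the cast dropping off its wall; leave the wash bottle and the wooden tools lying about alone.

Things in the scene. Friction and masses are not known exactly. Their poses are not given: they have to be found in the camera images.
- cradle: Plywood cradle screwed to the bench: base 120 x 260 mm, two uprights 189 mm tall, outer faces at its y = +-117 mm. Origin: centre of the underside. Its y axis is parallel to the axle (155 mm up, right above the origin) and points to the crank end; x is level, away from the robot. Between the uprights turns the mould: a plaster drum 110 mm across, 130 mm long, between plywood discs 144 mm across.
- crank_grip: Wooden grip of the crank: level spindle 96 mm long, 26 mm thick, parallel to the axle, free to spin on its pin (fingers need not turn with it; its orientation means nothing). Origin: its middle, which circles the axle at 50 mm radius, 105 to 205 mm up; starts anywhere on the circle. Crank arm 53 mm from here toward the mould, upright 74 mm. The crank is fixed to the mould and counterbalanced.
- crank_centre (a point): Centre of the circle on which the middle of the grip moves: on the axle line, 155 mm above the bench, 191 mm from the cradle's origin along its y axis. Axes as the cradle's. The cast hides in the mould, about 0.65 kg, 37 mm off the axle, in a direction that differs every time and shows nowhere.
- lock_knob (a point): Middle of the black upright knob of the transport lock, at the end away from the crank: 25 mm thick, 30 mm high, on a 10 mm stem, its middle 191 mm above the bench, at cradle x = +42 mm. It stands on a steel bolt parallel to the axle that sticks through the upright into a hole of the mould's end disc. A steel end plate (top 167 mm up) is the end stop.
- lock_bolt (a joint): How far the lock bolt is pulled out, m: starts at 0 to 0.005 (in), 0.040 at the end stop. It grows toward the cradle's -y, away from the mould. Sliding takes about 3 N. The mould is locked until the bolt is about 10 mm out.
- mould (a joint): Angle of the mould about the cradle's y axis, rad (growing: its top goes toward the cradle's +x); about 0 at the start, no limits; the zero says nothing about the heavy side. Turning takes 0.30 N m for the bearings plus or minus up to 0.24 N m (12 percent more or less) for the cast, so 1 to 11 N at the grip; the cast's share goes with the sine of the heavy side's angle from straight down.
- wash_bottle: A white plastic wash bottle with a bent spout, standing to the right of the cradle, body 63 mm across, 264 mm tall over all, loose; origin on the bench under its middle. Leave alone.
- wedge: A dark wooden wedge tool lying on the bench, 110 x 23 mm, 14 mm thick, loose; origin at the bench under its middle. Leave alone.
- rib: An oval wooden throwing rib lying on the bench, 103 x 56 mm, 16 mm thick, loose; origin at the bench under its middle. Leave alone.

How it is judged (in metres and radians):
On the way:
1. the transport lock is slid out to its end stop (value of joint lock_bolt above 0.036 m), for 0.2 s.
At the end, for the whole second after the job is handed in: The fingers hold the crank grip (more than 1 N), the mould is still, its heavy side points straight down within 20 degrees, and the lock bolt is still out at its end stop (within 6 mm) (height (world z) of cast_c0 below 0.12023 m and velocity of joint mould between -0.05 and 0.05 rad/s and contact force between the fingers and crank_grip above 1 N and value of joint lock_bolt above 0.034 m); the arm keeps its last pose, push and grip.
It fails at once if the wash bottle is shoved aside (distance of wash_bottle from where it was at the start of the episode above 0.03 m).
It fails at once if the rib is shoved aside (distance of rib from where it was at the start of the episode above 0.03 m).
It fails at once if the wedge is shoved aside (distance of wedge from where it was at the start of the episode above 0.03 m).
It also fails if it takes over 72 s, if anything falls off the work surface, if the arm or the gripper's body presses on something with over 40 N, if the wrist force passes 120 N, or if a joint passes its speed limit or range.

### The arm

A 7-joint arm with a two-finger parallel gripper is mounted at the origin on the work surface; the furniture and walls round the work are solid. World frame = base frame: x ahead of the robot, y to its left, z up, the work surface at z = 0. Lengths are in mm, angles in rad, forces in N, time in s.
With the tool pointing down it reaches from about 400 to 850 mm from the base axis. Payload 6.9 kg.
Tool frame: the origin (TCP) lies at the very end of the fingers, on their centre line; the grasp point (between the pads) lies 19 mm behind it; z points along the fingers, y is the line along which they close (so a half turn about z gives the same grasp; the last joint's range is limited). The gripper opens to 85 mm and grips with 20 to 120 N. Pads are 22 mm wide; open, the fingers measure 114 mm over their backs; the gripper's body (76 mm by 85 mm) begins 54 mm behind the grasp point. The pads swing forward as they close: fully open they stand 13 mm farther back than shut.
Start: joints at [0.105, 0.507, -0.238, 1.5, 0.126, 1.149, -0.155], TCP at [624.989, -0.025, 231.275] pointing down, gripper open.
Joint ranges: [-3.08, 3.08], [-0.24, 2.05], [-1.43, 1.35], [0, 2.5], [-1.52, 4.66], [0.17, 1.96], [-2.89, 2.89]. Speed limits (rad/s): [2.39, 2.39, 3.14, 3.14, 3.14, 3.14, 3.14].

### API

Orientations are given as a unit quaternion [x, y, z, w].
In Python, from workcell import sensors, eyes, job gives the robot as it stands. The module is installed in compiled form; this text tells all that it offers.
- The arm moves only by the shell command python3 -m jog 'ROWS' [FORCE]. ROWS is JSON, a list of rows, each an object of numbers: "hand": the gripper's target within -1 to 1 (fully open at 1, half-way at 0, shut at -1); "x", "y", "z": the shift along the tool's x, y, z in cm; "rx", "ry", "rz": the turn, a rotation vector about the tool's x, y, z in degrees. In form: [{"hand": .., "x": .., "y": .., "z": .., "rx": .., "ry": .., "rz": ..}, ...]. A call has 1 to 10 rows; each row is the pose to reach, as a shift and turn from the pose commanded when the call began, along the tool's axes at that moment; what a row does not reach only later rows make up. A row lasts 1/10 s, in which the tool goes at most 50 mm and 8.59 degrees, less where a joint would pass 70% of its speed; a pose out of reach is approached as far as the arm can. A call with a gripper value outside its range is refused whole. The fingers move at their own pace and stop on an object; FORCE is the grip in N (left out, the last holds). Time passes only in rows, so rows that repeat a pose let the fingers close. It gives the time, the measured TCP pose, the force, the opening and the grip force at its end, in the units of the state.
- sensors.observe(): the state, without advancing time (a new reading comes with each control period).
- eyes.grab_frame(name): name is "scene" or "side" or "wrist"; returns a dict with "image" (420x560x3 uint8, blue, green, red), "depth" (420x560 float32, mm along the optical axis (not along the pixel's ray), 0 where there is no reading), "fx", "fy", "cx", "cy" (pixels), "D" ([k1, k2, p1, p2, k3] as OpenCV has them; the pictures are not rectified), "view" (4x4, takes a point from world to camera coordinates); the wrist camera has in their place "T_tool_cam" (4x4, takes a point from camera to tool coordinates, whose origin is the TCP and whose axes are the flange's). Camera axes: x right, y up, looking along -z (the intrinsics and any distortion apply to the point x, -y, -z); pixel columns grow to the right and rows downward; lengths in mm; the calibration is good to about 2 mm. A picture is of the moment at which its call begins: read the wrist's pose just before it.
- job.close_job(): hands the job in; it is judged then, once.
Trained networks look in a picture, given as the dict that the camera call returned (one of the last four; its "shot" number tells which), for a name from the list of things; names that differ only in an ending like _2 or _b are one class to them, and where a whole thing is asked for, a point or a joint stands for the part that bears it (a point fixed in the world has none). Each returns a list of dicts, best first, with "confidence" (0 to 1); they miss things now and then, are a little off and sometimes report something else, mostly with a low value. They report only what shows in the picture. A call takes as long as a camera call.
- eyes.regions_of(target, picture): "pixels" (420x560 bool, what is visible of it) and "centre" ([column, row] in pixels, amid what is visible of it).
The state is a dict: "clock": time; "qpos": joint angles; "dq": joint speeds; "tau": joint torques, N m; "tool_pos": TCP position; "ee_rot": TCP orientation; "contact_force": force on the tool from outside, world axes, zero at the start; "wrist_torque": the same for the moment, N m; "grip_width": finger opening in mm; "gripper_force": force on a finger pad.
Only numpy, scipy, OpenCV 4.12 (cv2) and the standard library are available. Lean on these libraries where they do the work, as an engineer would, in place of code of your own. Each camera call takes 0.05 s, during which the arm holds its last target. There are 200 camera calls.

## Working session

There is one attempt and no reset: what is moved stays moved. The work goes in short steps, Python scripts to look and compute and a shell command to move; the robot and the scene stay as the last step left them, time stands still between calls to the robot, and variables do not carry over. Pictures are saved under pics/ and viewed, at most 10 in all, crops included, and the job is handed in when it is done.

```bash
mkdir -p pics; cat > h.py <<'E'
import numpy as np, cv2
from scipy.spatial.transform import Rotation as R
from workcell import sensors, eyes, job
def world(f, px, st=None):
    """pixels Nx2 (col,row) -> world pts using depth"""
    px=np.asarray(px,float).reshape(-1,2)
    K=np.array([[f['fx'],0,f['cx']],[0,f['fy'],f['cy']],[0,0,1]])
    n=cv2.undistortPoints(px.reshape(-1,1,2),K,np.array(f['D'],float)).reshape(-1,2)
    d=f['depth'][px[:,1].astype(int),px[:,0].astype(int)]
    ok=d>0
    c=np.c_[n[:,0]*d,-n[:,1]*d,-d,np.ones(len(d))][ok]
    if 'view' in f: M=np.linalg.inv(np.array(f['view']))
    else:
        T=np.eye(4);T[:3,:3]=R.from_quat(st['ee_rot']).as_matrix();T[:3,3]=st['tool_pos'];M=T@np.array(f['T_tool_cam'])
    return (M@c.T).T[:,:3]
def find(f,name,st=None,show=True):
    r=eyes.regions_of(name,f)
    if not r: print(name,'none');return None
    b=r[0];rows,cols=np.nonzero(b['pixels'])
    P=world(f,np.c_[cols,rows],st)
    if show: print(name,round(b['confidence'],2),np.round(b['centre']),'n',len(P),'med',np.median(P,0).round(),'lo',np.percentile(P,3,axis=0).round(),'hi',np.percentile(P,97,axis=0).round())
    return P
E
python3 - <<'E'
from h import *
s=sensors.observe();print(s)
ims=[]
for c in('scene','side'):
    f=eyes.grab_frame(c);cv2.imwrite(f'pics/{c}0.png',f['image'])
    print(c)
    for n in('cradle','crank_grip','lock_knob','wash_bottle','wedge','rib'):
        P=find(f,n)
        if P is not None: np.save(f'{c}_{n}.npy',P)
E
```

```text
{'clock': 0.0, 'qpos': array([ 0.10550122,  0.50829671, -0.23756415,  1.50112267,  0.12566573,
        1.14888311, -0.15484843]), 'dq': array([ 0.0001613 ,  0.00037147, -0.00100313, -0.00143973,  0.00016309,
       -0.00095004,  0.00089152]), 'tau': array([ 1.19726570e-03, -6.20588279e+01, -2.18696728e+00, -2.49655455e+01,
        1.23123583e-02,  1.21321963e-02,  2.04169703e-05]), 'tool_pos': array([ 6.24506646e+02, -4.50612793e-02,  2.30460063e+02]), 'ee_rot': array([ 7.07111173e-01,  7.07101864e-01, -6.03847135e-04, -6.14769080e-04]), 'contact_force': array([ 0.09702587, -0.13497664, -0.23409427]), 'wrist_torque': array([0.01734615, 0.00531763, 0.02888362]), 'gripper_force': 0.0, 'grip_width': 85.35513192875614}
scene
cradle 0.89 [262. 228.] n 10619 med [430.  86. 163.] lo [ 393. -101.   11.] hi [504. 238. 220.]
crank_grip 0.84 [196. 238.] n 607 med [458. 239. 211.] lo [ 452. -162. -746.] hi [1163.  284.  217.]
lock_knob 0.46 [300. 157.] n 177 med [ 492. -104.  188.] lo [ 484. -148.  152.] hi [503. -94. 205.]
wash_bottle 0.57 [367. 175.] n 1186 med [ 394. -267.   89.] lo [ 372. -293.    7.] hi [ 424. -252.  232.]
wedge 0.73 [225. 342.] n 446 med [346. 292.  11.] lo [335. 236.  -1.] hi [362. 332.  15.]
rib 0.94 [332. 206.] n 300 med [ 441. -185.    5.] lo [ 424. -228.    1.] hi [ 460. -145.    8.]
side
cradle 0.61 [259. 215.] n 6337 med [433. 122. 153.] lo [395. -59.  13.] hi [505. 242. 223.]
crank_grip 0.59 [260. 198.] n 3238 med [443. 114. 196.] lo [390. -41. 102.] hi [510. 266. 226.]
lock_knob 0.37 [269. 158.] n 26 med [ 493. -100.  204.] lo [ 487. -107.  199.] hi [501. -96. 209.]
wash_bottle 0.77 [315. 172.] n 728 med [ 400. -267.   86.] lo [ 376. -291.   11.] hi [ 433. -254.  219.]
wedge 0.79 [260. 310.] n 259 med [346. 296.  14.] lo [336. 240.   1.] hi [356. 332.  17.]
rib 0.45 [299. 202.] n 69 med [ 436. -202.    9.] lo [ 425. -236.    3.] hi [ 452. -172.   11.]
```

View pics/scene0.png

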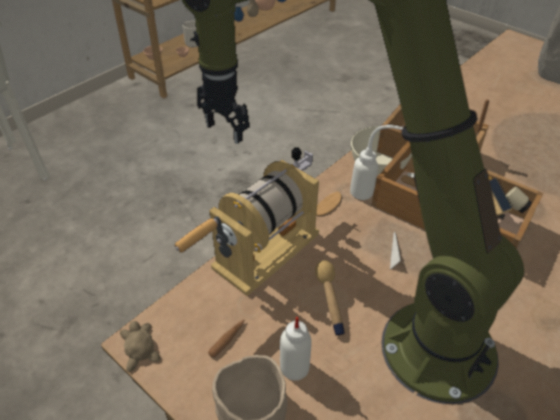

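View pics/side0.png

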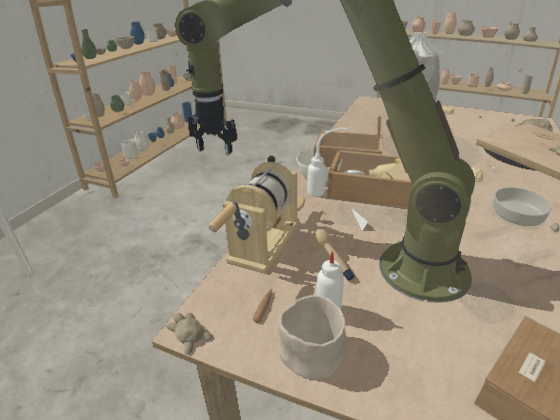

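The scene view shows the cradle with the grip at (196,233), the knob at (298,153), the bottle at (365,175), and the wedge at (227,338). The side view agrees, with the grip at (223,215) and the knob at (270,158). Next I'll fit the cradle pose from depth.

```bash
python3 - <<'E'
from h import *
from scipy.optimize import least_squares
def box(c,h):
    return np.array(c,float),np.array(h,float)
P=np.vstack([np.load(f'{c}_cradle.npy') for c in('scene','side')])
m=(P[:,2]>8)&(P[:,2]<225)&(P[:,0]>340)&(P[:,0]<580)&(P[:,1]>-180)&(P[:,1]<220)
P=P[m]
for zl,zh in((8,40),(60,140),(180,225)):
    Q=P[(P[:,2]>zl)&(P[:,2]<zh)];print(zl,len(Q),np.percentile(Q,[1,50,99],axis=0).round())
    r=cv2.minAreaRect(Q[:,:2].astype(np.float32));print(r)
# axle-parallel: drum = cylinder radius 55 & discs 72 at z155; uprights outer faces +-117
def sdf(L):
    x,y,z=L.T
    def b(c,h):
        q=np.abs(L-c)-h
        return np.linalg.norm(np.maximum(q,0),axis=1)+np.minimum(q.max(1),0)
    def cyl(r,h):
        q=np.c_[np.hypot(x,z-155)-r,np.abs(y)-h]
        return np.linalg.norm(np.maximum(q,0),axis=1)+np.minimum(q.max(1),0)
    return np.min([cyl(55,85),np.maximum(cyl(72,85),65-np.abs(y)),b([0,0,6],[60,130,6]),np.where(1,b([0,110,95],[55,7,95]),0),b([0,-110,95],[55,7,95])],0)
def res(p):
    c,s=np.cos(p[2]),np.sin(p[2]);d=P[::5]-[p[0],p[1],0]
    L=np.c_[c*d[:,0]+s*d[:,1],-s*d[:,0]+c*d[:,1],d[:,2]]
    return sdf(L)
best=None
for y0 in(-.3,0,.3):
    o=least_squares(res,[450,60,y0],loss='soft_l1',f_scale=4,x_scale=[10,10,.1]);print(o.x.round(3),o.cost)
    if best is None or o.cost<best.cost:best=o
p=best.x;c,s=np.cos(p[2]),np.sin(p[2]);Rm=np.array([[c,-s],[s,c]])
np.save('cradle.npy',p)
for n,v in(('crank',[0,191]),('knob~',[42,-140])):print(n,p[:2]+Rm@v)
for n in('crank_grip','lock_knob'):
  for cam in('scene','side'):
    Q=np.load(f'{cam}_{n}.npy');Q=Q[(Q[:,2]>90)&(Q[:,2]<240)];L=(Q[:,:2]-p[:2])@Rm
    print(n,cam,np.c_[np.percentile(L,[3,50,97],axis=0),np.percentile(Q[:,2],[3,50,97])].round())
E
```

```text
8 3703 [[394. -67.   9.]
 [424.  61.  18.]
 [507. 176.  39.]]
((452.1160583496094, 46.62537384033203), (261.7881164550781, 120.94883728027344), 89.575439453125)
60 2603 [[ 389. -139.   61.]
 [ 418.  159.  112.]
 [ 509.  185.  140.]]
((444.9751892089844, 17.558822631835938), (339.8324890136719, 128.08433532714844), 87.87596893310547)
180 5850 [[ 392. -102.  180.]
 [ 442.   73.  202.]
 [ 510.  213.  224.]]
((453.1224060058594, 52.311073303222656), (335.1863098144531, 135.80001831054688), 88.76538848876953)
[ 4.54604e+02  5.76430e+01 -4.00000e-03] 52612.617604237035
[ 4.54604e+02  5.76430e+01 -4.00000e-03] 52612.61760439269
[ 4.54604e+02  5.76430e+01 -4.00000e-03] 52612.61761490298
crank [455.38795531 248.64109621]
knob~ [496.02904315 -82.52850079]
crank_grip scene [[ -4. 135. 198.]
 [  3. 183. 212.]
 [ 17. 227. 217.]]
crank_grip side [[-65. -85. 125.]
 [-13.  59. 198.]
 [ 48. 209. 226.]]
lock_knob scene [[  30. -203.  154.]
 [  38. -161.  189.]
 [  48. -152.  205.]]
lock_knob side [[  33. -165.  199.]
 [  39. -158.  204.]
 [  47. -154.  209.]]
```

```bash
python3 -m jog '[{"hand":1,"x":-3,"y":-4,"z":-4},{"hand":1,"x":-6,"y":-8,"z":-8},{"hand":1,"x":-8,"y":-11,"z":-9},{"hand":1,"x":-10,"y":-13,"z":-9},{"hand":1,"x":-10,"y":-13,"z":-9},{"hand":1,"x":-10,"y":-13,"z":-9}]'
python3 - <<'E'
from h import *
s=sensors.observe();print(s['tool_pos'],R.from_quat(s['ee_rot']).as_matrix().round(3))
f=eyes.grab_frame('wrist');cv2.imwrite('pics/w1.png',f['image']);print(np.round(f['T_tool_cam'],2))
for n in('lock_knob','cradle'):
    P=find(f,n,s)
    if P is not None: np.save(f'w1_{n}.npy',P)
E
```

```text
[ 6.25000198e+02 -5.92792783e-03  2.31307790e+02] [[-0.  1.  0.]
 [ 1.  0.  0.]
 [ 0.  0. -1.]]
[[  -0.      0.97    0.26   65.77]
 [   1.      0.      0.     -1.04]
 [   0.      0.26   -0.97 -143.97]
 [   0.      0.      0.      1.  ]]
lock_knob 0.81 [ 75. 407.] n 703 med [ 499. -105.  206.] lo [ 488. -113.  159.] hi [506. -54. 207.]
cradle 0.57 [ 76. 156.] n 52955 med [501.  37. 173.] lo [466. -57.  18.] hi [522. 140. 209.]invalid input
```

View pics/w1.png

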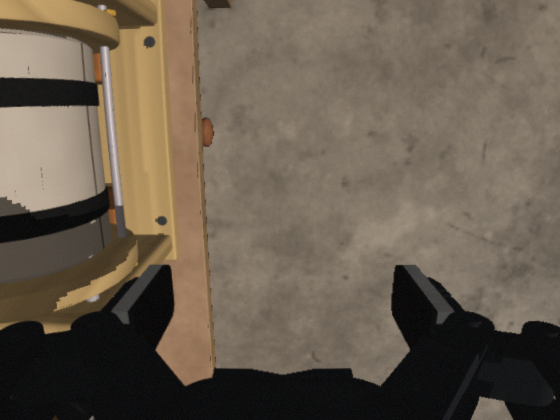

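The wrist view shows the cradle along the left edge, with the knob peeking out near (75,407). The move was refused as "invalid input", so I'll send complete rows.

```bash
python3 -m jog '[{"hand":1,"x":-3,"y":-4,"z":-4,"rx":0,"ry":0,"rz":0},{"hand":1,"x":-6,"y":-8,"z":-8,"rx":0,"ry":0,"rz":0},{"hand":1,"x":-9,"y":-11,"z":-9,"rx":0,"ry":0,"rz":0},{"hand":1,"x":-13,"y":-13,"z":-9,"rx":0,"ry":0,"rz":0},{"hand":1,"x":-13,"y":-13,"z":-9,"rx":0,"ry":0,"rz":0},{"hand":1,"x":-13,"y":-13,"z":-9,"rx":0,"ry":0,"rz":0}]'
python3 - <<'E'
from h import *
s=sensors.observe();print(s['clock'],s['tool_pos'],R.from_quat(s['ee_rot']).as_matrix().round(3))
f=eyes.grab_frame('wrist');cv2.imwrite('pics/w2.png',f['image'])
for n in('lock_knob','cradle'):
    P=find(f,n,s)
    if P is not None: np.save(f'w2_{n}.npy',P)
E
```

```text
clock: 1.45
tool_pos: [494.0, -132.5, 322.0]
ee_rot: [0.709, 0.705, -0.0, 0.001]
contact_force: [-0.1, 0.4, -0.2]
grip_width: 85.4
gripper_force: 0.0
1.45 [ 493.97569286 -132.47223978  322.03768878] [[ 0.005  1.     0.001]
 [ 1.    -0.005 -0.001]
 [-0.001  0.001 -1.   ]]
lock_knob 0.96 [284. 163.] n 1733 med [ 495. -106.  198.] lo [ 485. -163.  157.] hi [504. -40. 207.]
cradle 0.83 [240.  68.] n 22158 med [466. -36. 191.] lo [ 400. -146.   20.] hi [509.   2. 227.]
```

View pics/w2.png

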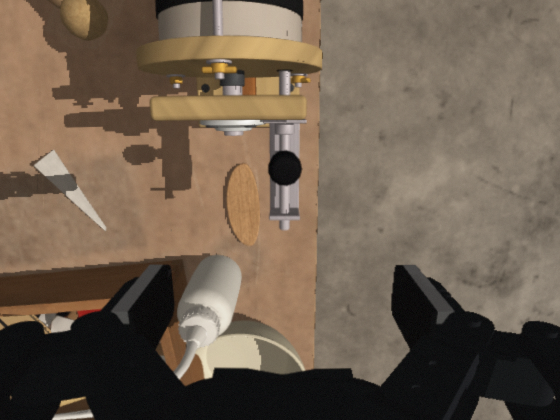

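The close view shows the knob at (285,168), the slide plate running down to row 218, the upright's top edge near row 108, the rib at (242,205), and the bottle at (210,300).

```bash
python3 - <<'E'
from h import *
K=np.load('w2_lock_knob.npy');Q=K[(K[:,2]>200)&(K[:,2]<212)];print('knob',len(Q),np.percentile(Q,[2,50,98],axis=0).round(1),(Q[:,:2].min(0)+Q[:,:2].max(0))/2)
C=np.load('w2_cradle.npy');Q=C[(C[:,2]>184)&(C[:,2]<194)&(C[:,1]<-50)&(C[:,1]>-95)]
print(len(Q),np.percentile(Q,[1,50,99],axis=0).round(1));r=cv2.minAreaRect(Q[:,:2].astype(np.float32));print(r)
# outer edge line
xs=np.arange(420,500,8);e=[]
for x in xs:
    q=Q[np.abs(Q[:,0]-x)<4]
    if len(q)>5:e.append((x,np.percentile(q[:,1],2)))
e=np.array(e);print(e.round(1).tolist(),np.polyfit(*e.T,1))
B=K[(K[:,2]>150)&(K[:,2]<172)];print('plate',np.percentile(B,[1,50,99],axis=0).round(1))
E
```

```text
knob 854 [[ 484.3 -118.5  200.7]
 [ 495.  -107.9  205.9]
 [ 505.8  -97.9  207.7]] [ 494.72105375 -108.37313548]
3891 [[397.6 -74.  186. ]
 [453.9 -65.1 190. ]
 [509.2 -56.3 191.9]]
((452.80352783203125, -67.2061767578125), (21.95339584350586, 115.92635345458984), 89.30467224121094)
[[420.0, -73.9], [428.0, -73.3], [436.0, -73.5], [444.0, -73.6], [452.0, -73.7], [460.0, -73.8], [468.0, -73.8], [476.0, -73.9], [484.0, -74.0], [492.0, -74.0]] [-6.35803561e-03 -7.08481806e+01]
plate [[ 490.5 -167.   156.3]
 [ 494.8  -96.5  160. ]
 [ 499.7  -37.4  162.1]]
```

```bash
python3 -m jog '[{"hand":1,"x":2.2,"y":0,"z":4,"rx":0,"ry":0,"rz":0},{"hand":1,"x":2.2,"y":0,"z":8,"rx":0,"ry":0,"rz":0},{"hand":1,"x":2.2,"y":0,"z":12,"rx":0,"ry":0,"rz":0},{"hand":1,"x":2.2,"y":0,"z":14.5,"rx":0,"ry":0,"rz":0},{"hand":0,"x":2.2,"y":0,"z":14.5,"rx":0,"ry":0,"rz":0},{"hand":-1,"x":2.2,"y":0,"z":14.5,"rx":0,"ry":0,"rz":0},{"hand":-1,"x":2.2,"y":0,"z":14.5,"rx":0,"ry":0,"rz":0},{"hand":-1,"x":2.2,"y":0,"z":14.5,"rx":0,"ry":0,"rz":0},{"hand":-1,"x":2.2,"y":0,"z":14.5,"rx":0,"ry":0,"rz":0},{"hand":-1,"x":2.2,"y":0,"z":14.5,"rx":0,"ry":0,"rz":0}]' 40
```

```text
clock: 2.6
tool_pos: [495.9, -108.0, 177.8]
ee_rot: [0.707, 0.707, 0.001, 0.001]
contact_force: [-0.3, 1.8, 6.4]
grip_width: 23.3
gripper_force: 39.2
```

```bash
python3 -m jog '[{"hand":-1,"x":-0.8,"y":0,"z":0,"rx":0,"ry":0,"rz":0},{"hand":-1,"x":-1.6,"y":0,"z":0,"rx":0,"ry":0,"rz":0},{"hand":-1,"x":-2.4,"y":0,"z":0,"rx":0,"ry":0,"rz":0},{"hand":-1,"x":-3.2,"y":0,"z":0,"rx":0,"ry":0,"rz":0},{"hand":-1,"x":-3.7,"y":0,"z":0,"rx":0,"ry":0,"rz":0},{"hand":-1,"x":-4.0,"y":0,"z":0,"rx":0,"ry":0,"rz":0},{"hand":-1,"x":-4.2,"y":0,"z":0,"rx":0,"ry":0,"rz":0},{"hand":-1,"x":-4.2,"y":0,"z":0,"rx":0,"ry":0,"rz":0}]'
```

```text
clock: 3.4
tool_pos: [495.7, -143.5, 177.8]
ee_rot: [0.705, 0.709, 0.003, -0.002]
contact_force: [-2.9, 18.9, 10.1]
grip_width: 23.3
gripper_force: 39.6
```

```bash
python3 -m jog '[{"hand":-1,"x":-0.4,"y":0,"z":0,"rx":0,"ry":0,"rz":0},{"hand":-1,"x":-0.4,"y":0,"z":0,"rx":0,"ry":0,"rz":0},{"hand":-1,"x":-0.4,"y":0,"z":0,"rx":0,"ry":0,"rz":0},{"hand":-1,"x":-0.4,"y":0,"z":0,"rx":0,"ry":0,"rz":0}]'; python3 -c "
from h import *
s=sensors.observe();f=eyes.grab_frame('wrist');K=find(f,'lock_knob',s);cv2.imwrite('pics/w3.png',f['image'])"
```

```text
clock: 3.8
tool_pos: [495.7, -143.8, 177.7]
ee_rot: [0.704, 0.71, 0.004, -0.004]
contact_force: [-3.6, 28.9, 13.9]
grip_width: 23.1
gripper_force: 39.8
lock_knob 0.92 [283. 272.] n 7242 med [ 495. -136.  194.] lo [ 485. -196.  157.] hi [504. -92. 207.]
```

View pics/w3.png

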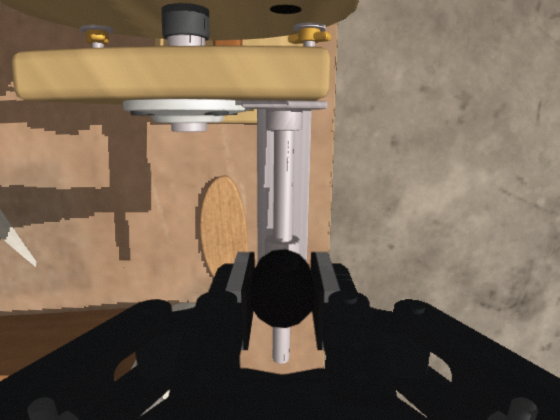

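The bolt is fully out: its hole in the disc is empty at (286,8), and the knob's collar is against the end plate near (283,285). Next I'll release, lift, and move over the crank.

```bash
python3 -m jog '[{"hand":-1,"x":0.9,"y":0,"z":0,"rx":0,"ry":0,"rz":0},{"hand":0.3,"x":0.9,"y":0,"z":0,"rx":0,"ry":0,"rz":0},{"hand":1,"x":0.9,"y":0,"z":0,"rx":0,"ry":0,"rz":0},{"hand":1,"x":0.9,"y":0,"z":0,"rx":0,"ry":0,"rz":0},{"hand":1,"x":0.9,"y":0,"z":-4,"rx":0,"ry":0,"rz":0},{"hand":1,"x":0.9,"y":0,"z":-8,"rx":0,"ry":0,"rz":0},{"hand":1,"x":3,"y":0,"z":-12,"rx":0,"ry":0,"rz":0},{"hand":1,"x":7,"y":0,"z":-15,"rx":0,"ry":0,"rz":0},{"hand":1,"x":11,"y":-1,"z":-15.5,"rx":0,"ry":0,"rz":0}]'
python3 -m jog '[{"hand":1,"x":4.5,"y":-0.5,"z":0,"rx":0,"ry":0,"rz":0},{"hand":1,"x":9,"y":-1,"z":0,"rx":0,"ry":0,"rz":0},{"hand":1,"x":13.5,"y":-1.5,"z":0,"rx":0,"ry":0,"rz":0},{"hand":1,"x":18,"y":-2,"z":0,"rx":0,"ry":0,"rz":0},{"hand":1,"x":22,"y":-3,"z":0,"rx":0,"ry":0,"rz":0},{"hand":1,"x":25.4,"y":-3,"z":0,"rx":0,"ry":0,"rz":0},{"hand":1,"x":25.4,"y":-3,"z":0,"rx":0,"ry":0,"rz":0},{"hand":1,"x":25.4,"y":-3,"z":0,"rx":0,"ry":0,"rz":0}]'
python3 - <<'E'
from h import *
s=sensors.observe();print(s['clock'],s['tool_pos'])
f=eyes.grab_frame('wrist');cv2.imwrite('pics/w4.png',f['image'])
P=find(f,'crank_grip',s);Q=P[(P[:,2]>195)&(P[:,2]<230)]
if len(Q): print(np.percentile(Q,[2,50,98],axis=0).round(1),cv2.minAreaRect(Q[:,:2].astype(np.float32)))
find(f,'cradle',s)
E
```

```text
clock: 4.8
tool_pos: [487.1, -43.9, 334.8]
ee_rot: [0.708, 0.706, 0.002, 0.002]
contact_force: [0.3, 0.7, -0.8]
grip_width: 85.3
gripper_force: 0.0
clock: 5.6
tool_pos: [455.2, 209.8, 331.0]
ee_rot: [0.707, 0.707, -0.0, 0.0]
contact_force: [-0.3, -1.1, -0.2]
grip_width: 85.1
gripper_force: 0.0
5.6 [455.17981068 209.80519481 330.98933359]
crank_grip 0.77 [294. 163.] n 4402 med [463. 238. 216.] lo [452. 191. 209.] hi [475. 280. 219.]
[[452.3 189.9 208.5]
 [463.4 238.3 216.1]
 [475.3 280.3 219. ]] ((463.9461975097656, 234.92657470703125), (97.63644409179688, 24.688783645629883), 89.90522003173828)
cradle 0.76 [284. 272.] n 25127 med [457. 130. 194.] lo [399.  62.  20.] hi [508. 267. 226.]
```

View pics/w4.png

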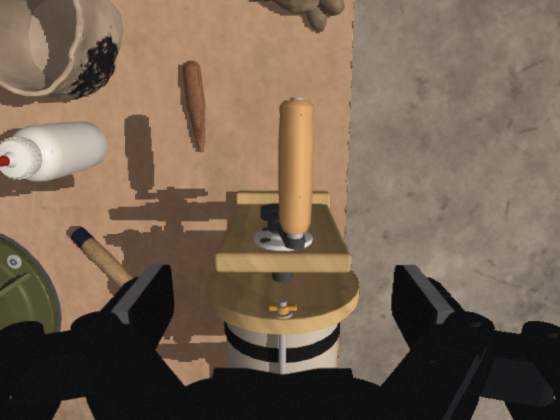

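The close view shows the grip upright in the frame at (296,165), with the crank disc at (283,240) and nothing near the grip. It fits 12.6° past the top towards +x, centre about (464,235,204), crank centre about (453,234,155).

```bash
python3 -m jog '[{"hand":1,"x":3.2,"y":0.9,"z":4,"rx":0,"ry":0,"rz":0},{"hand":1,"x":3.2,"y":0.9,"z":8,"rx":0,"ry":0,"rz":0},{"hand":1,"x":3.2,"y":0.9,"z":12,"rx":0,"ry":0,"rz":0},{"hand":1,"x":3.2,"y":0.9,"z":14.9,"rx":0,"ry":0,"rz":0},{"hand":0,"x":3.2,"y":0.9,"z":14.9,"rx":0,"ry":0,"rz":0},{"hand":-1,"x":3.2,"y":0.9,"z":14.9,"rx":0,"ry":0,"rz":0},{"hand":-1,"x":3.2,"y":0.9,"z":14.9,"rx":0,"ry":0,"rz":0},{"hand":-1,"x":3.2,"y":0.9,"z":14.9,"rx":0,"ry":0,"rz":0},{"hand":-1,"x":3.2,"y":0.9,"z":14.9,"rx":0,"ry":0,"rz":0},{"hand":-1,"x":3.2,"y":0.9,"z":14.9,"rx":0,"ry":0,"rz":0}]' 60
```

```text
clock: 6.75
tool_pos: [464.9, 242.5, 183.8]
ee_rot: [0.707, 0.707, 0.002, 0.001]
contact_force: [-0.4, 0.0, 7.8]
grip_width: 24.1
gripper_force: 58.8
```

```bash
python3 - <<'E'
import numpy as np
for k in range(12):
    a=np.radians(12+30*k);o=[]
    for j in range(1,6):
        b=a+np.radians(6*j);o.append((round(5*(np.sin(b)-np.sin(a)),1),round(-5*(np.cos(b)-np.cos(a)),1)))
    print(12+30*k,'y,z:',o)
E
```

```text
12 y,z: [(np.float64(0.5), np.float64(0.1)), (np.float64(1.0), np.float64(0.3)), (np.float64(1.5), np.float64(0.6)), (np.float64(1.9), np.float64(0.8)), (np.float64(2.3), np.float64(1.2))]
42 y,z: [(np.float64(0.4), np.float64(0.4)), (np.float64(0.7), np.float64(0.8)), (np.float64(1.0), np.float64(1.2)), (np.float64(1.2), np.float64(1.7)), (np.float64(1.4), np.float64(2.2))]
72 y,z: [(np.float64(0.1), np.float64(0.5)), (np.float64(0.2), np.float64(1.0)), (np.float64(0.2), np.float64(1.5)), (np.float64(0.2), np.float64(2.1)), (np.float64(0.1), np.float64(2.6))]
102 y,z: [(np.float64(-0.1), np.float64(0.5)), (np.float64(-0.3), np.float64(1.0)), (np.float64(-0.6), np.float64(1.5)), (np.float64(-0.8), np.float64(1.9)), (np.float64(-1.2), np.float64(2.3))]
132 y,z: [(np.float64(-0.4), np.float64(0.4)), (np.float64(-0.8), np.float64(0.7)), (np.float64(-1.2), np.float64(1.0)), (np.float64(-1.7), np.float64(1.2)), (np.float64(-2.2), np.float64(1.4))]
162 y,z: [(np.float64(-0.5), np.float64(0.1)), (np.float64(-1.0), np.float64(0.2)), (np.float64(-1.5), np.float64(0.2)), (np.float64(-2.1), np.
[... 536 characters left out ...]
, (np.float64(-0.2), np.float64(-1.5)), (np.float64(-0.2), np.float64(-2.1)), (np.float64(-0.1), np.float64(-2.6))]
282 y,z: [(np.float64(0.1), np.float64(-0.5)), (np.float64(0.3), np.float64(-1.0)), (np.float64(0.6), np.float64(-1.5)), (np.float64(0.8), np.float64(-1.9)), (np.float64(1.2), np.float64(-2.3))]
312 y,z: [(np.float64(0.4), np.float64(-0.4)), (np.float64(0.8), np.float64(-0.7)), (np.float64(1.2), np.float64(-1.0)), (np.float64(1.7), np.float64(-1.2)), (np.float64(2.2), np.float64(-1.4))]
342 y,z: [(np.float64(0.5), np.float64(-0.1)), (np.float64(1.0), np.float64(-0.2)), (np.float64(1.5), np.float64(-0.2)), (np.float64(2.1), np.float64(-0.2)), (np.float64(2.6), np.float64(-0.1))]
```

```bash
(python3 -m jog '[{"hand":-1,"x":0,"y":0.5,"z":0.1,"rx":0,"ry":0,"rz":0},{"hand":-1,"x":0,"y":1.0,"z":0.3,"rx":0,"ry":0,"rz":0},{"hand":-1,"x":0,"y":1.5,"z":0.6,"rx":0,"ry":0,"rz":0},{"hand":-1,"x":0,"y":1.9,"z":0.8,"rx":0,"ry":0,"rz":0},{"hand":-1,"x":0,"y":2.3,"z":1.2,"rx":0,"ry":0,"rz":0}]'
python3 -m jog '[{"hand":-1,"x":0,"y":0.4,"z":0.4,"rx":0,"ry":0,"rz":0},{"hand":-1,"x":0,"y":0.7,"z":0.8,"rx":0,"ry":0,"rz":0},{"hand":-1,"x":0,"y":1.0,"z":1.2,"rx":0,"ry":0,"rz":0},{"hand":-1,"x":0,"y":1.2,"z":1.7,"rx":0,"ry":0,"rz":0},{"hand":-1,"x":0,"y":1.4,"z":2.2,"rx":0,"ry":0,"rz":0}]'
python3 -m jog '[{"hand":-1,"x":0,"y":0.1,"z":0.5,"rx":0,"ry":0,"rz":0},{"hand":-1,"x":0,"y":0.2,"z":1.0,"rx":0,"ry":0,"rz":0},{"hand":-1,"x":0,"y":0.2,"z":1.5,"rx":0,"ry":0,"rz":0},{"hand":-1,"x":0,"y":0.2,"z":2.1,"rx":0,"ry":0,"rz":0},{"hand":-1,"x":0,"y":0.1,"z":2.6,"rx":0,"ry":0,"rz":0}]') | tee -a turn.log
```

```text
clock: 7.25
tool_pos: [487.7, 242.6, 172.6]
ee_rot: [0.707, 0.707, 0.001, 0.001]
contact_force: [-0.3, -2.2, 15.2]
grip_width: 24.3
gripper_force: 59.7
clock: 7.75
tool_pos: [503.0, 242.3, 150.3]
ee_rot: [0.707, 0.707, 0.002, 0.001]
contact_force: [1.4, -1.6, 10.2]
grip_width: 24.0
gripper_force: 59.1
clock: 8.25
tool_pos: [504.3, 242.1, 123.7]
ee_rot: [0.707, 0.707, 0.002, 0.001]
contact_force: [3.1, -2.1, 7.1]
grip_width: 24.2
gripper_force: 58.9
```

Smooth, with sensible forces. I'll continue round the circle.

```bash
(python3 -m jog '[{"hand":-1,"x":0,"y":-0.1,"z":0.5,"rx":0,"ry":0,"rz":0},{"hand":-1,"x":0,"y":-0.3,"z":1.0,"rx":0,"ry":0,"rz":0},{"hand":-1,"x":0,"y":-0.6,"z":1.5,"rx":0,"ry":0,"rz":0},{"hand":-1,"x":0,"y":-0.8,"z":1.9,"rx":0,"ry":0,"rz":0},{"hand":-1,"x":0,"y":-1.2,"z":2.3,"rx":0,"ry":0,"rz":0}]'
python3 -m jog '[{"hand":-1,"x":0,"y":-0.4,"z":0.4,"rx":0,"ry":0,"rz":0},{"hand":-1,"x":0,"y":-0.8,"z":0.7,"rx":0,"ry":0,"rz":0},{"hand":-1,"x":0,"y":-1.2,"z":1.0,"rx":0,"ry":0,"rz":0},{"hand":-1,"x":0,"y":-1.7,"z":1.2,"rx":0,"ry":0,"rz":0},{"hand":-1,"x":0,"y":-2.2,"z":1.4,"rx":0,"ry":0,"rz":0}]'
python3 -m jog '[{"hand":-1,"x":0,"y":-0.5,"z":0.1,"rx":0,"ry":0,"rz":0},{"hand":-1,"x":0,"y":-1.0,"z":0.2,"rx":0,"ry":0,"rz":0},{"hand":-1,"x":0,"y":-1.5,"z":0.2,"rx":0,"ry":0,"rz":0},{"hand":-1,"x":0,"y":-2.1,"z":0.2,"rx":0,"ry":0,"rz":0},{"hand":-1,"x":0,"y":-2.6,"z":0.1,"rx":0,"ry":0,"rz":0}]'
python3 -m jog '[{"hand":-1,"x":0,"y":-0.5,"z":-0.1,"rx":0,"ry":0,"rz":0},{"hand":-1,"x":0,"y":-1.0,"z":-0.3,"rx":0,"ry":0,"rz":0},{"hand":-1,"x":0,"y":-1.5,"z":-0.6,"rx":0,"ry":0,"rz":0},{"hand":-1,"x":0,"y":-1.9,"z":-0.8,"rx":0,"ry":0,"rz":0},{"hand":-1,"x":0,"y":-2.3,"z":-1.2,"rx":0,"ry":0,"rz":0}]'
python3 -m jog '[{"hand":-1,"x":0,"y":-0.4,"z":-0.4,"rx":0,"ry":0,"rz":0},{"hand":-1,"x":0,"y":-0.7,"z":-0.8,"rx":0,"ry":0,"rz":0},{"hand":-1,"x":0,"y":-1.0,"z":-1.2,"rx":0,"ry":0,"rz":0},{"hand":-1,"x":0,"y":-1.2,"z":-1.7,"rx":0,"ry":0,"rz":0},{"hand":-1,"x":0,"y":-1.4,"z":-2.2,"rx":0,"ry":0,"rz":0}]'
python3 -m jog '[{"hand":-1,"x":0,"y":-0.1,"z":-0.5,"rx":0,"ry":0,"rz":0},{"hand":-1,"x":0,"y":-0.2,"z":-1.0,"rx":0,"ry":0,"rz":0},{"hand":-1,"x":0,"y":-0.2,"z":-1.5,"rx":0,"ry":0,"rz":0},{"hand":-1,"x":0,"y":-0.2,"z":-2.1,"rx":0,"ry":0,"rz":0},{"hand":-1,"x":0,"y":-0.1,"z":-2.6,"rx":0,"ry":0,"rz":0}]'
python3 -m jog '[{"hand":-1,"x":0,"y":0.1,"z":-0.5,"rx":0,"ry":0,"rz":0},{"hand":-1,"x":0,"y":0.3,"z":-1.0,"rx":0,"ry":0,"rz":0},{"hand":-1,"x":0,"y":0.6,"z":-1.5,"rx":0,"ry":0,"rz":0},{"hand":-1,"x":0,"y":0.8,"z":-1.9,"rx":0,"ry":0,"rz":0},{"hand":-1,"x":0,"y":1.2,"z":-2.3,"rx":0,"ry":0,"rz":0}]'
python3 -m jog '[{"hand":-1,"x":0,"y":0.4,"z":-0.4,"rx":0,"ry":0,"rz":0},{"hand":-1,"x":0,"y":0.8,"z":-0.7,"rx":0,"ry":0,"rz":0},{"hand":-1,"x":0,"y":1.2,"z":-1.0,"rx":0,"ry":0,"rz":0},{"hand":-1,"x":0,"y":1.7,"z":-1.2,"rx":0,"ry":0,"rz":0},{"hand":-1,"x":0,"y":2.2,"z":-1.4,"rx":0,"ry":0,"rz":0}]'
python3 -m jog '[{"hand":-1,"x":0,"y":0.5,"z":-0.1,"rx":0,"ry":0,"rz":0},{"hand":-1,"x":0,"y":1.0,"z":-0.2,"rx":0,"ry":0,"rz":0},{"hand":-1,"x":0,"y":1.5,"z":-0.2,"rx":0,"ry":0,"rz":0},{"hand":-1,"x":0,"y":2.1,"z":-0.2,"rx":0,"ry":0,"rz":0},{"hand":-1,"x":0,"y":2.6,"z":-0.1,"rx":0,"ry":0,"rz":0}]') >> turn.log
cat > fit.py <<'E'
import re,sys,numpy as np
from scipy.optimize import least_squares
t=open(sys.argv[1]).read();sg=float(sys.argv[2])
g=lambda k:np.array([eval(m) for m in re.findall(k+r': (\[.*?\])',t)])
p,F=g('tool_pos'),g('contact_force')
o=least_squares(lambda c:np.hypot(p[:,0]-c[0],p[:,2]-c[1])-c[2],[453,135,50]).x
ph=np.arctan2(p[:,0]-o[0],p[:,2]-o[1]);T=-(F[:,0]*np.cos(ph)-F[:,2]*np.sin(ph))
Rd=-(F[:,0]*np.sin(ph)+F[:,2]*np.cos(ph))
print('circle',o.round(1));print(np.c_[np.degrees(ph),T,Rd].round(1))
A=np.c_[sg*np.ones(len(T)),np.sin(ph),np.cos(ph)]
c,_,_,_=np.linalg.lstsq(A,T,rcond=None)
print('fric',c[0],'amp',np.hypot(c[1],c[2]),'heavy down at grip phi',np.degrees(np.arctan2(-c[2],c[1])),'rms',np.std(A@c-T))
E
python3 fit.py turn.log 1
```

```text
circle [455.1 134.7  50.2]
[[ 4.060e+01  1.010e+01 -1.130e+01]
 [ 7.190e+01  9.300e+00 -4.500e+00]
 [ 1.026e+02  7.600e+00 -1.500e+00]
 [ 1.346e+02  3.100e+00 -1.400e+00]
 [ 1.664e+02  7.000e-01  1.390e+01]
 [-1.666e+02  9.000e-01  1.640e+01]
 [-1.382e+02 -1.000e-01  1.050e+01]
 [-1.083e+02  3.700e+00  1.070e+01]
 [-7.890e+01  6.600e+00  1.160e+01]
 [-5.170e+01  7.500e+00  9.200e+00]
 [-2.310e+01  1.080e+01  4.000e-01]
 [ 8.400e+00  1.130e+01 -1.120e+01]]
fric 6.065958316037646 amp 5.52496031412844 heavy down at grip phi -74.75303830489474 rms 0.7497381485142042
```

The fit is clean: friction 6.1 N, amplitude 5.5 N, both as expected. The heavy side is down at grip angle ≈ −75°. I'll turn back there and read forces on the way as a check.

```bash
(python3 -m jog '[{"hand":-1,"x":0,"y":-0.5,"z":-0.1,"rx":0,"ry":0,"rz":0},{"hand":-1,"x":0,"y":-1.0,"z":-0.1,"rx":0,"ry":0,"rz":0},{"hand":-1,"x":0,"y":-1.6,"z":-0.1,"rx":0,"ry":0,"rz":0},{"hand":-1,"x":0,"y":-2.1,"z":0,"rx":0,"ry":0,"rz":0},{"hand":-1,"x":0,"y":-2.6,"z":0.1,"rx":0,"ry":0,"rz":0}]'
python3 -m jog '[{"hand":-1,"x":0,"y":-0.5,"z":0.2,"rx":0,"ry":0,"rz":0},{"hand":-1,"x":0,"y":-1.0,"z":0.4,"rx":0,"ry":0,"rz":0},{"hand":-1,"x":0,"y":-1.4,"z":0.7,"rx":0,"ry":0,"rz":0},{"hand":-1,"x":0,"y":-1.8,"z":1.0,"rx":0,"ry":0,"rz":0},{"hand":-1,"x":0,"y":-2.2,"z":1.4,"rx":0,"ry":0,"rz":0}]'
python3 -m jog '[{"hand":-1,"x":0,"y":-0.3,"z":0.4,"rx":0,"ry":0,"rz":0},{"hand":-1,"x":0,"y":-0.6,"z":0.8,"rx":0,"ry":0,"rz":0},{"hand":-1,"x":0,"y":-0.9,"z":1.3,"rx":0,"ry":0,"rz":0},{"hand":-1,"x":0,"y":-1.0,"z":1.8,"rx":0,"ry":0,"rz":0},{"hand":-1,"x":0,"y":-1.2,"z":2.3,"rx":0,"ry":0,"rz":0}]') > back.log
python3 fit.py back.log -1
python3 - <<'E'
import re,numpy as np
from scipy.optimize import least_squares
def ld(f):
    t=open(f).read();g=lambda k:np.array([eval(m) for m in re.findall(k+r': (\[.*?\])',t)])
    return g('tool_pos'),g('contact_force')
a,b=ld('turn.log'),ld('back.log');p=np.vstack([a[0],b[0]]);F=np.vstack([a[1],b[1]]);s=np.r_[np.ones(len(a[0])),-np.ones(len(b[0]))]
ph=np.arctan2(p[:,0]-455.1,p[:,2]-134.7);T=-(F[:,0]*np.cos(ph)-F[:,2]*np.sin(ph))
A=np.c_[s,np.sin(ph),np.cos(ph)];c=np.linalg.lstsq(A,T,rcond=None)[0]
print(c[0],np.hypot(*c[1:]),np.degrees(np.arctan2(-c[2],c[1])),np.c_[np.degrees(ph),T,A@c-T].round(1)[-4:])
E
```

```text
circle [454.6 135.3  49.4]
[[-20.   -2.8  -1.2]
 [-49.8  -4.1   4.1]
 [-79.2  -6.    7.8]]
fric 6.140297006096201 amp 3.8135562911055887 heavy down at grip phi -81.60453933150585 rms 4.1869132231567334e-16
6.134886942812477 5.3679161150807015 -74.20237624245863 [[  8.4  11.4   0.1]
 [-20.3  -2.8   1. ]
 [-49.6  -4.1   0.2]
 [-78.6  -6.1  -0.5]]
```

```bash
python3 -m jog '[{"hand":-1,"x":0,"y":0,"z":-0.2,"rx":0,"ry":0,"rz":0},{"hand":-1,"x":0,"y":0,"z":-0.2,"rx":0,"ry":0,"rz":0},{"hand":-1,"x":0,"y":0,"z":-0.2,"rx":0,"ry":0,"rz":0},{"hand":-1,"x":0,"y":0,"z":-0.2,"rx":0,"ry":0,"rz":0},{"hand":-1,"x":0,"y":0,"z":-0.2,"rx":0,"ry":0,"rz":0},{"hand":-1,"x":0,"y":0,"z":-0.2,"rx":0,"ry":0,"rz":0},{"hand":-1,"x":0,"y":0,"z":-0.2,"rx":0,"ry":0,"rz":0},{"hand":-1,"x":0,"y":0,"z":-0.2,"rx":0,"ry":0,"rz":0}]'
python3 - <<'E'
from h import *
s=sensors.observe();p=s['tool_pos'];print(np.degrees(np.arctan2(p[0]-455.1,p[2]-134.7)),np.abs(s['dq']).max())
f=eyes.grab_frame('scene');P=find(f,'lock_knob');find(f,'crank_grip');cv2.imwrite('pics/end.png',f['image'])
E
```

```text
clock: 15.05
tool_pos: [406.2, 242.2, 146.2]
ee_rot: [0.707, 0.707, 0.002, 0.001]
contact_force: [10.0, 3.3, -5.3]
grip_width: 24.2
gripper_force: 61.0
-76.74718689759426 0.0011237880096036839
lock_knob 0.51 [308. 154.] n 243 med [ 492. -135.  166.] lo [ 484. -196.  149.] hi [ 503. -105.  205.]
crank_grip 0.75 [202. 273.] n 246 med [402. 269. 174.] lo [394. 201. 160.] hi [414. 286. 178.]
```

View pics/end.png

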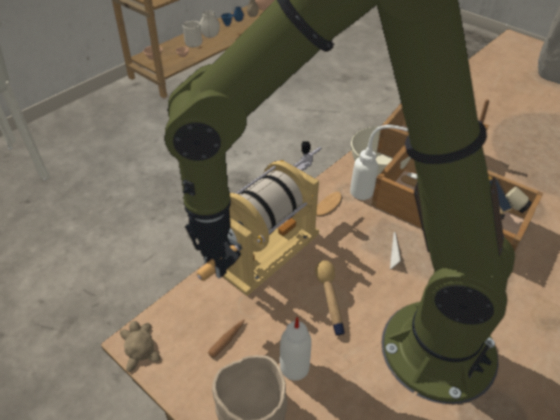

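The final view shows the gripper holding the grip at (207,268), the knob out at (307,148), and the bottle, rib and wedge where they were. The grip is at −77°, close to the estimated −74°, and the arm is still.

```bash
python3 -c "
from workcell import job
print(job.close_job())"
```

```text
the job is handed in; nothing more can be done
None
```

I slid the lock out to its end stop and turned the mould until its heavy side was down, within about 3° by my force readings. I then handed the job in with the fingers still holding the crank grip; no verdict came back.

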